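# Pump the stove's blue fuel tank up to pressure

### The arm

A 6-joint arm with a two-finger parallel gripper is mounted at the origin on the work surface. World frame = base frame: x ahead of the robot, y to its left, z up, the work surface at z = 0. Lengths are in m, angles in rad, forces in N, time in s.
With the tool pointing down it reaches from about 0.225 to 0.875 m from the base axis. Payload 3.4 kg.
Tool frame: the origin (TCP) lies between the finger pads; the fingertips stand 8 mm ahead of it and the grasp point (between the pads) lies 11 mm behind it; z points along the fingers, y is the line along which they close (so a half turn about z gives the same grasp; the last joint's range is limited). The gripper opens to 85 mm and grips with 20 to 120 N. Pads are 22 mm wide; open, the fingers measure 114 mm over their backs; the gripper's body (76 mm by 85 mm) begins 54 mm behind the grasp point. The pads swing forward as they close: fully open they stand 13 mm farther back than shut.
Start: joints at [0.981, 0.276, 1.505, -0, 1.361, -0.121], TCP at [0.26, 0.513, 0.208] pointing down, gripper open.
Joint ranges: [-2.89, 2.89], [-0.75, 2.08], [0.22, 2.7], [-1.18, 4.32], [0.11, 2.71], [-2.7, 2.7]. Speed limits (rad/s): [2.57, 2.57, 3.14, 3.14, 3.14, 3.14].

### API

Orientations are given as a unit quaternion [w, x, y, z].
In Python, from rig import manip gives the robot as it stands.
- The arm moves only by the tool move_arm, never from a script. Its argument "deltas" is a list that holds one entry, the list of rows, each a list of 5 numbers: the shift along the tool's x, y, z normalised to -1 to 1, where 1 is 80 cm, then the turn about the tool's z normalised to -1 to 1, where 1 is 120 degrees, then the closure, from -1 (fully open) to 1 (shut). In form: [[[tx, ty, tz, twist, grip], ...]]. A call has 1 to 12 rows; each row is the pose to reach, as a shift and turn from the pose commanded when the call began, along the tool's axes at that moment; what a row does not reach only later rows make up. A row lasts 1/10 s, in which the tool goes at most 50 mm and 8.59 degrees, less where a joint would pass 70% of its speed; a pose out of reach is approached as far as the arm can. A call with a number of a shift or a turn outside -1 to 1 is refused whole. A call with a gripper value outside its range is refused whole. The fingers move at their own pace and stop on an object; "squeeze" is the grip in N (left out, the last holds). Time passes only in rows, so rows that repeat a pose let the fingers close. It gives the time, the measured TCP pose, the force, the opening and the grip force at its end, in the units of the state.
- manip.get_state(): the state, without advancing time (a new reading comes with each control period).
- manip.get_image(name): name is "scene" or "top"; returns the picture (420x560x3 uint8, red, green, blue); there is no depth.
- manip.camera_params(name): a dict with "fx", "fy", "cx", "cy" (pixels), "R" (3x3) and "t" (3): a world point X has camera coordinates R X + t. Camera axes: x right, y down, z forward; pixel columns grow to the right and rows downward; lengths in m; the calibration is good to about 2 mm. A picture is of the moment at which its call begins. camera_params takes no time and is no camera call.
- manip.sign_off(): hands the job in; it is judged then, once.
The state is a dict: "clock": time; "qpos": joint angles; "qd": joint speeds; "effort": joint torques, N m; "position": TCP position; "ee_rot": TCP orientation; "contact_force": force on the tool from outside, world axes, zero at the start; "moment": the same for the moment, N m; "width": finger opening in m; "gripper_force": force on a finger pad.
Only numpy, scipy, OpenCV 4.12 (cv2) and the standard library are available. Lean on these libraries where they do the work, as an engineer would, in place of code of your own. Each camera call takes 0.05 s, during which the arm holds its last target. There are 200 camera calls.

### The job

Pump up the blue fuel tank: push the black palm button of its hand pump right down with shut fingertips and let it spring fully back up, again and again, until the red indicator pin on that tank stands fully out with its green foot showing. Do not touch the pin itself, leave the red tank alone (it is already up to pressure), and do not pick up or shift any of the other things; finish clear of everything with the button up.

Things in the scene. Friction and masses are not known exactly. Their poses are not given: they have to be found in the camera images.
- blue_tank: The blue round fuel tank to pump up, fixed to the table: 164 mm across, flat top 90 mm above the table. Origin at the centre of its underside, z up. Own x points from the pump side to the pin side: the pump's axis stands 36 mm from the centre towards -x, the indicator pin 42 mm towards +x; a brass filler cap lies 50 mm towards +y (top 108 mm above the table), and a brass outlet stub sticks out 26 mm from the wall on the +x side at 45 mm height.
- pump_top (a point): Centre of the flat upper face (36 mm across) of the blue tank's black domed palm button, 56 mm across and 16 mm high, on a thin steel stem; 151 mm above the table when up. The point moves down with the button; the button moves straight down only.
- pump (a joint): Travel of the blue tank's pump button in metres: 0 fully up, 0.028 fully down at its stop. It springs back up by itself when let go. It needs about 6 N to start and about 13 N near the bottom, a little more when pushed fast. A push of at least 22 mm from fully up, followed by the full return, counts as a stroke.
- pin (a joint): How far the blue tank's indicator pin has risen, in metres: 0 is in (only 5 mm of it shows above its collar), 0.03 is fully out. It starts between 0 and 0.014. Each full stroke raises it about 5 mm (the first one 2 to 7 mm), during the push; it stays up by itself, does not sink, and stops rising at about 0.030. Partial strokes may not raise it.
- pin_top (a point): Tip of the blue tank's indicator pin, a 14 mm thick red pin with a green foot, in a brass collar 26 mm across; the tip is 105 mm above the table when in and about 135 mm when fully out. When fully out about 7 mm of green shows above the collar (less than 2 mm one stroke earlier). Not to be touched.
- red_tank: A red tank of the same shape and size as the blue one, with the same pump, its pin already fully out. Fixed to the table, origin at the centre of its underside, own x from pump to pin. Not to be touched.
- sauce_bottle: Loose dark brown bottle with black cap, 64 mm across, 190 mm tall, upright; origin at the centre of its underside.
- cup: Loose white cup, 72 mm across, 85 mm tall, upright; origin at the centre of its underside.
- tin: Loose closed tin with a yellow band, 72 mm across, 85 mm tall, upright; origin at the centre of its underside.
- spatula: Loose spatula, 250 mm long and under 40 mm high, lying flat between the two tanks; origin under its middle, length along its own x.
- pancake_iron: Loose round pancake iron, 90 mm across and 26 mm high, with a long handle along its own +x to 308 mm; origin under the centre of the round part.
- wooden_grater: Loose wooden sandal-shaped grater, 235 x 75 mm, with a metal face and a strap rising to 38 mm; origin under its middle, length along its own x.

How it is judged:
On the way, in this order (a step that is already met when the one before it is completed fails the run):
1. the blue tank's pump button is pushed down (at least 21 mm) a first time, the pin not yet out (value of joint pump above 0.021 m and value of joint pin below 0.026 m), for 0.02 s.
2. the blue tank's indicator pin is fully out (risen more than 27 mm) (value of joint pin above 0.027 m), for 0.1 s.
At the end, for the whole second after the job is handed in: The blue tank's indicator pin is fully out (risen more than 27 mm of 30), its pump button is back up (within 3 mm), and every loose thing is within 20 mm of where it started (value of joint pin above 0.027 m and value of joint pump below 0.003 m and not (distance of sauce_bottle from where it was at the start of the episode above 0.02 m) and not (distance of cup from where it was at the start of the episode above 0.02 m) and not (distance of tin from where it was at the start of the episode above 0.02 m) and not (distance of spatula from where it was at the start of the episode above 0.02 m) and not (distance of pancake_iron from where it was at the start of the episode above 0.02 m) and not (distance of wooden_grater from where it was at the start of the episode above 0.02 m)); the robot touches nothing.
It fails at once if the robot touches the blue tank's indicator pin (contact force between any of the fingers, the arm and pin above 0.5 N).
It fails at once if the robot touches the red tank or its pump (contact force between any of the fingers, the arm and red_tank above 1 N).
It fails at once if any of the loose things (bottle, cup, tin, spatula, pancake iron, wooden grater) is shifted, lifted or knocked over (moved more than 20 mm) (distance of any of sauce_bottle, cup, tin, spatula, pancake_iron, wooden_grater from where it was at the start of the episode above 0.02 m).
It also fails if it takes over 42 s, if anything falls off the work surface, if the arm or the gripper's body presses on something with over 40 N, if the wrist force passes 120 N, or if a joint passes its speed limit or range.

## Working session

There is one attempt and no reset: what is moved stays moved. The work goes in short steps, Python scripts to look and compute and a tool call to move; the robot and the scene stay as the last step left them, time stands still between calls to the robot, and variables do not carry over. Pictures are saved under pics/ and viewed, at most 10 in all, crops included, and the job is handed in when it is done.

Besides the shell and the picture viewer there is one more tool, called as name([rows], argument=value, ...), one row to a line, values as JSON. move_arm: Moves the arm, as the interface text tells. Scaled input: -1 to 1 covers 80 cm each way for a shift and 120 degrees each way for a turn. Its arguments: {"type":"object","properties":{"deltas":{"type":"array","items":{"type":"array","items":{"type":"array","items":{"type":"number","minimum":-1,"maximum":1}}}},"squeeze":{"type":"number"}},"required":["deltas"]}

```bash
mkdir -p pics
python3 - <<'E'
from rig import manip
import cv2,numpy as np
for n in("scene","top"):
    cv2.imwrite(f"pics/{n}0.png",manip.get_image(n)[:,:,::-1])
    p=manip.camera_params(n);print(n,p["fx"],p["cx"],p["cy"],np.round(p["R"],3).tolist(),np.round(p["t"],3))
s=manip.get_state();print(s)
E
```

```text
scene 545.6592178803786 281.634662496208 210.53846782304686 [[0.882, 0.471, 0.006], [0.313, -0.578, -0.754], [-0.352, 0.667, -0.657]] [-0.497 -0.084  1.845]
top 382.3176631501045 284.33406981364766 212.83250491334752 [[-0.02, -1.0, 0.004], [-0.983, 0.019, -0.183], [0.183, -0.008, -0.983]] [0.011 0.559 1.143]
{'clock': 0.1, 'qpos': array([ 9.81003996e-01,  2.76536245e-01,  1.50603158e+00, -1.59385004e-05,
        1.36072514e+00, -1.20986491e-01]), 'qd': array([-0.00081254, -0.00103604, -0.00351996, -0.00239412,  0.00102365,
        0.00069573]), 'effort': array([ 5.74219193e-04, -4.17703414e+01, -2.46406424e+01, -2.15684636e-04,
        5.76323597e-03,  1.11724952e-05]), 'position': array([0.25950274, 0.51251571, 0.20731372]), 'ee_rot': array([-2.88508923e-04,  2.32260568e-01,  9.72653230e-01, -7.99737238e-04]), 'contact_force': array([0.09068309, 0.88936063, 0.0207797 ]), 'moment': array([-0.04692572, -0.02297785,  0.02834861]), 'gripper_force': 0.0, 'width': 0.08534709630644753}
```

View pics/scene0.png

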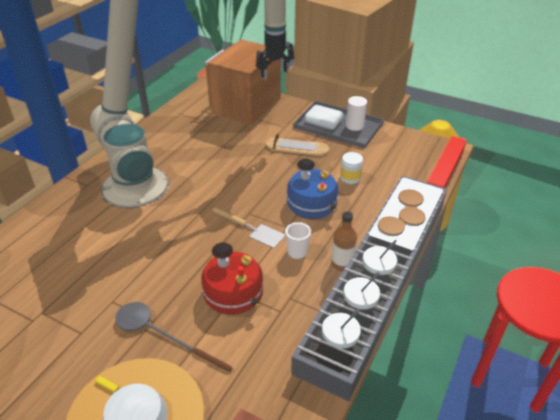

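View pics/top0.png

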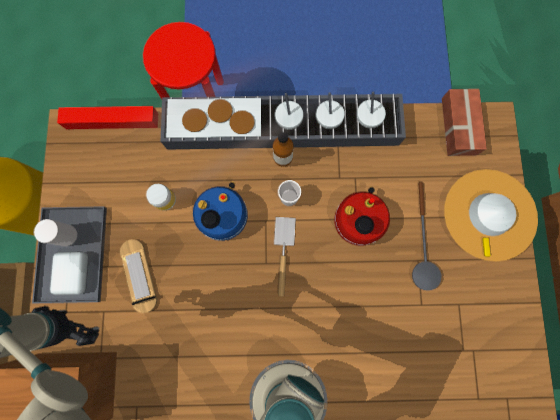

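The scene view shows the blue tank at about (312,192) with its black button at (306,165). In the top view the tank is at (220,212), the button at (210,219), and the pin at about (223,198). The tin, sauce bottle and cup are outside the tank, and the gripper is at lower left.

```bash
cat > h.py <<'E'
from rig import manip
import cv2,numpy as np
def ray(n,u,v,z):
    p=manip.camera_params(n);R=np.array(p["R"]);t=np.array(p["t"])
    C=-R.T@t;d=R.T@np.array([(u-p["cx"])/p["fx"],(v-p["cy"])/p["fy"],1]);return C+d*(z-C[2])/d[2]
def proj(n,X):
    p=manip.camera_params(n);c=np.array(p["R"])@X+p["t"];return p["fx"]*c[0]/c[2]+p["cx"],p["fy"]*c[1]/c[2]+p["cy"]
def blob(im,m,box):
    x0,y0,x1,y1=box;k=np.zeros(m.shape,np.uint8);k[y0:y1,x0:x1]=m[y0:y1,x0:x1]
    n,_,s,c=cv2.connectedComponentsWithStats(k)
    return [(s[i,4],s[i,:4].tolist(),c[i].round(1).tolist()) for i in range(1,n) if s[i,4]>3]
E
python3 - <<'E'
from h import *
for n,box in(("top",(185,175,255,245)),("scene",(280,150,345,220))):
    im=cv2.imread(f"pics/{n}0.png")
    hsv=cv2.cvtColor(im,cv2.COLOR_BGR2HSV);H,S,V=cv2.split(hsv)
    ms={"black":(V<60),"blue":(H>100)&(H<130)&(S>130)&(V>60),"red":((H<6)|(H>172))&(S>150),"brass":(H>10)&(H<32)&(S>130)&(V>130)}
    for k,m in ms.items():
        for b in blob(im,m.astype(np.uint8),box):
            print(n,k,b,[ray(n,*b[2],z)[:2].round(3).tolist() for z in(.09,.11,.145)])
ims=[]
for n,(x0,y0,x1,y1) in(("top",(180,170,260,250)),("scene",(275,145,355,225))):
    ims.append(cv2.resize(cv2.imread(f"pics/{n}0.png")[y0:y1,x0:x1],(400,400),interpolation=cv2.INTER_CUBIC))
cv2.imwrite("pics/c0.png",np.hstack(ims))
E
```

```text
top black (np.int32(21), [229, 183, 6, 5], [231.4, 185.0]) [[0.642, 0.161], [0.636, 0.159], [0.627, 0.154]]
top black (np.int32(5), [234, 191, 5, 4], [236.0, 192.2]) [[0.619, 0.147], [0.614, 0.145], [0.605, 0.14]]
top black (np.int32(267), [201, 210, 19, 18], [210.3, 218.7]) [[0.538, 0.224], [0.535, 0.22], [0.529, 0.214]]
top blue (np.int32(1711), [193, 187, 53, 52], [221.3, 212.7]) [[0.556, 0.191], [0.552, 0.188], [0.545, 0.182]]
top red (np.int32(11), [221, 195, 4, 4], [222.5, 196.6]) [[0.606, 0.188], [0.601, 0.185], [0.593, 0.179]]
top brass (np.int32(56), [185, 175, 13, 5], [190.4, 176.8]) [[0.67, 0.287], [0.664, 0.282], [0.654, 0.274]]
top brass (np.int32(178), [210, 175, 45, 5], [232.7, 176.7]) [[0.668, 0.157], [0.662, 0.155], [0.652, 0.15]]
top brass (np.int32(437), [185, 180, 70, 17], [221.8, 185.3]) [[0.641, 0.191], [0.636, 0.187], [0.627, 0.182]]
top brass (np.int32(30), [219, 194, 8, 8], [222.8, 197.5]) [[0.603, 0.187], [0.598, 0.184], [0.59, 0.179]]
top brass (np.int32(44), [198, 201, 9, 8], [202.1, 204.2]) [[0.583, 0.25], [0.579, 0.245], [0.571, 0.238]]
top brass (np.int
[... 267 characters left out ...]
8, 0.222], [0.478, 0.218], [0.474, 0.212]]
scene black (np.int32(39), [299, 163, 14, 6], [305.7, 165.9]) [[0.51, 0.266], [0.522, 0.241], [0.542, 0.198]]
scene blue (np.int32(658), [290, 170, 46, 30], [312.1, 185.8]) [[0.574, 0.182], [0.584, 0.159], [0.602, 0.118]]
scene red (np.int32(7), [321, 184, 3, 3], [322.0, 184.7]) [[0.599, 0.202], [0.609, 0.178], [0.626, 0.137]]
scene brass (np.int32(34), [340, 168, 5, 10], [342.2, 172.2]) [[0.629, 0.292], [0.638, 0.266], [0.654, 0.222]]
scene brass (np.int32(27), [322, 170, 6, 7], [324.3, 173.5]) [[0.581, 0.258], [0.591, 0.233], [0.609, 0.19]]
scene brass (np.int32(14), [319, 186, 6, 4], [321.8, 187.3]) [[0.604, 0.189], [0.614, 0.166], [0.63, 0.126]]
```

View pics/c0.png

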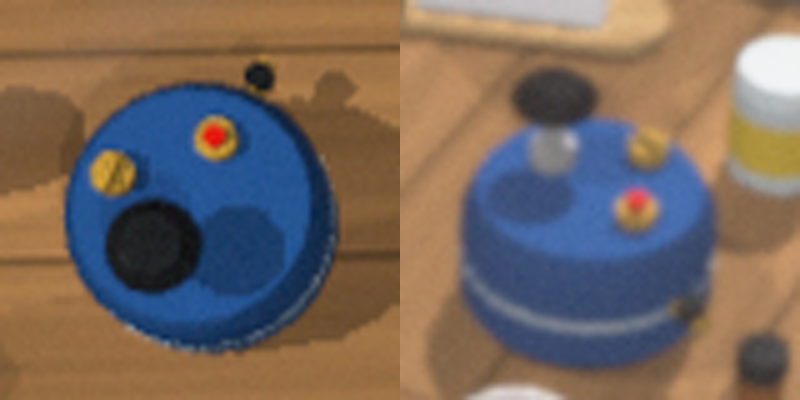

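The crops agree with this: the button is at about (0.53, 0.214), the pin at about (0.60, 0.185), and the cap at about (0.58, 0.246). I'll move above the button with the fingers shut.

move_arm([
  [[-0.05,-0.02,0,0,1],[-0.1,-0.04,0,0,1],[-0.15,-0.06,0,0,1],[-0.2,-0.08,0,0,1],[-0.25,-0.1,0,0,1],[-0.3,-0.12,0,0,1],[-0.35,-0.14,0,0,1],[-0.4,-0.16,0,0,1],[-0.45,-0.175,0,0,1],[-0.47,-0.18,0,0,1],[-0.47,-0.18,0.01,0,1],[-0.47,-0.18,0.01,0,1]],
], squeeze=30)

```text
clock: 1.3
position: [0.5283, 0.215, 0.1983]
ee_rot: [-0.002, 0.232, 0.973, -0.0]
contact_force: [-0.2, -0.2, -0.3]
width: -0.0002
gripper_force: 0.0
```

Run:
```python
from h import *
ims=[]
s=manip.get_state();P=s["position"];print(s["clock"],P,s["ee_rot"],s["width"],s["contact_force"])
for n,(x0,y0,x1,y1) in(("top",(180,170,260,250)),("scene",(270,130,350,210))):
    im=np.ascontiguousarray(manip.get_image(n)[:,:,::-1])
    print(n,proj(n,P-[0,0,.008]))
    ims.append(cv2.resize(im[y0:y1,x0:x1],(400,400),interpolation=cv2.INTER_CUBIC))
cv2.imwrite("pics/c1.png",np.hstack(ims))
```

```text
1.3 [0.52834449 0.2149581  0.19831546] [-2.20102716e-03  2.32453831e-01  9.72604832e-01 -4.60791177e-04] -0.0001553425051344958 [-0.24384638 -0.20367222 -0.26738412]
top (np.float64(206.76569137209378), np.float64(216.01785052973247))
scene (np.float64(304.7408938436182), np.float64(149.90076949831015))
```

View pics/c1.png

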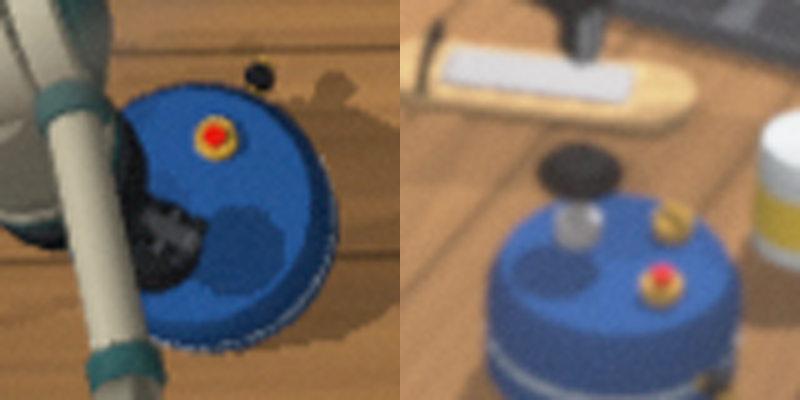

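The view shows the fingertip above the button, but it sits a bit higher than I projected. I'll take a larger crop before pressing.

Run:
```python
from h import *
ims=[]
s=manip.get_state();P=s["position"]
for n,(x0,y0,x1,y1) in(("top",(170,180,250,260)),("scene",(265,95,345,175))):
    im=np.ascontiguousarray(manip.get_image(n)[:,:,::-1])
    c=cv2.resize(im[y0:y1,x0:x1],(400,400),interpolation=cv2.INTER_CUBIC)
    c=(255*(c/255.)**.6).astype(np.uint8)
    for X,col in((P-[0,0,.008],(0,255,0)),([.529,.214,.151],(255,0,255)),(P+[0,0,.076],(0,255,255))):
        u,v=proj(n,np.array(X));cv2.circle(c,(int((u-x0+.5)*5),int((v-y0+.5)*5)),3,col,-1);print(n,u,v)
    ims.append(c)
cv2.imwrite("pics/c2.png",np.hstack(ims))
```

```text
top 206.39595123152202 215.90681430017082
top 209.80305739309637 218.1921937710765
top 199.87277819461775 210.10270410305446
scene 304.9009758426662 149.46701191273627
scene 304.3729683654676 160.52822230394963
scene 305.84931395950326 126.09562648216956
```

View pics/c2.png

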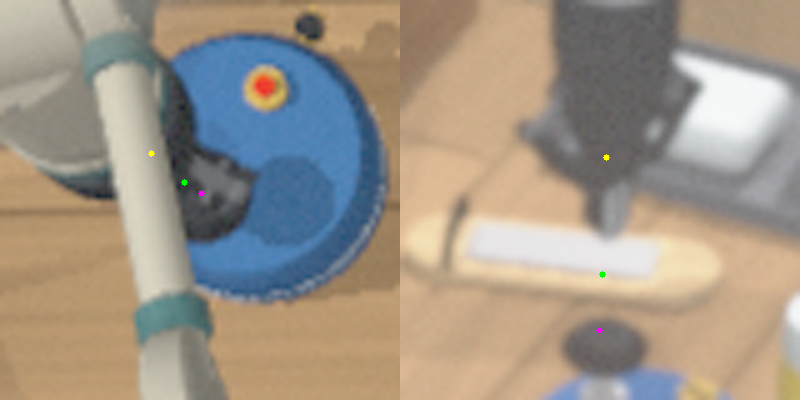

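The lateral alignment is good: the tip column is about 306 against a predicted 305. Visually the tip is slightly high, so I'll go down slowly and find contact by force.

move_arm([
  [[0,0,0.02,0,1],[0,0,0.035,0,1],[0,0,0.045,0,1],[0,0,0.055,0,1],[0,0,0.06,0,1],[0,0,0.06,0,1]],
])

```text
clock: 2.1
position: [0.5298, 0.2146, 0.1515]
ee_rot: [-0.001, 0.232, 0.973, -0.0]
contact_force: [-0.1, -0.2, 0.2]
width: -0.0
gripper_force: 0.0
```

Run:
```python
from h import *
ims=[]
s=manip.get_state();print(s["clock"],s["position"],s["contact_force"])
for n,(x0,y0,x1,y1) in(("top",(170,180,250,260)),("scene",(265,120,345,200))):
    im=np.ascontiguousarray(manip.get_image(n)[:,:,::-1])
    c=cv2.resize(im[y0:y1,x0:x1],(400,400),interpolation=cv2.INTER_CUBIC)
    c=(255*(c/255.)**.6).astype(np.uint8)
    ims.append(c)
cv2.imwrite("pics/c3.png",np.hstack(ims))
```

```text
2.1 [0.52984845 0.2146029  0.15149345] [-0.08503296 -0.17725379  0.17880467]
```

View pics/c3.png

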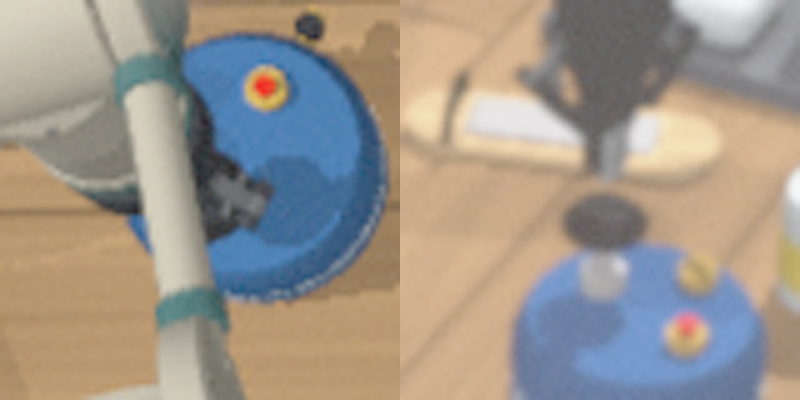

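No contact yet. In the scene view the tip still shows a gap of about 5 px above the button. I'll triangulate the gripper knuckle, at scene (292,136) and top (223,221), to tell a height offset from a sideways one.

Run:
```python
from h import *
def P(n):
    p=manip.camera_params(n);return np.diag([1,1,1])@np.array([[p["fx"],0,p["cx"]],[0,p["fy"],p["cy"]],[0,0,1]])@np.c_[p["R"],p["t"]]
def tri(a,b):
    X=cv2.triangulatePoints(P("top"),P("scene"),np.array(a,float).reshape(2,1),np.array(b,float).reshape(2,1));return (X[:3]/X[3]).ravel().round(4)
print("knuckle",tri((222.5,220),(292,135.5)))
print("button rim centre",tri((210,218.8),(306,163.5)))
print("tank pin",tri((222.5,196.8),(322,185)))
T=manip.get_state()["position"]
for z in(.16,.165,.17):print(z,ray("scene",306,156,z), proj("scene",T-[0,0,.008]))
```

```text
knuckle [0.5074 0.1625 0.2658]
button rim centre [0.5319 0.2176 0.1378]
tank pin [0.604  0.1874 0.1003]
0.16 [0.52806315 0.22670353 0.16      ] (np.float64(304.82186012446266), np.float64(162.27462770884887))
0.165 [0.53101595 0.22029823 0.165     ] (np.float64(304.82186012446266), np.float64(162.27462770884887))
0.17 [0.53396875 0.21389292 0.17      ] (np.float64(304.82186012446266), np.float64(162.27462770884887))
```

The knuckle lies exactly on the expected lateral line, so x and y are right and the tip simply stands about 20 mm higher than nominal. I'll keep going down by feel.

move_arm([
  [[0,0,0.01,0,1],[0,0,0.015,0,1],[0,0,0.02,0,1],[0,0,0.02,0,1]],
])

```text
clock: 2.6
position: [0.5297, 0.2145, 0.1353]
ee_rot: [-0.001, 0.232, 0.973, -0.0]
contact_force: [-0.5, -0.1, -0.1]
width: 0.0001
gripper_force: 0.0
```

move_arm([
  [[0,0,0.005,0,1],[0,0,0.01,0,1],[0,0,0.01,0,1]],
])

```text
clock: 2.9
position: [0.5303, 0.2147, 0.1281]
ee_rot: [0.0, 0.232, 0.973, 0.0]
contact_force: [-0.8, -0.5, -0.4]
width: 0.0
gripper_force: 0.0
```

Run:
```python
from h import *
ims=[]
s=manip.get_state();print(s["clock"],s["position"],s["contact_force"])
for n,(x0,y0,x1,y1) in(("top",(170,180,250,260)),("scene",(265,120,345,200))):
    im=np.ascontiguousarray(manip.get_image(n)[:,:,::-1])
    c=cv2.resize(im[y0:y1,x0:x1],(400,400),interpolation=cv2.INTER_CUBIC)
    c=(255*(c/255.)**.6).astype(np.uint8)
    ims.append(c)
cv2.imwrite("pics/c4.png",np.hstack(ims))
```

```text
2.9 [0.53034006 0.21466872 0.12807115] [-0.77183923 -0.46777198 -0.40623155]
```

View pics/c4.png

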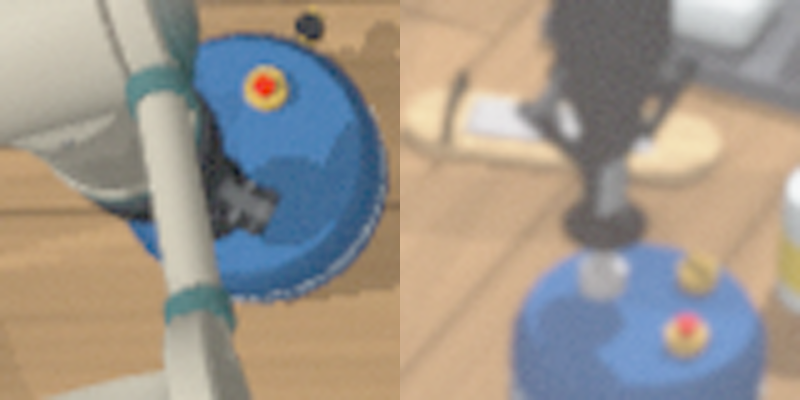

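The fingertips are now right on the centre of the button's upper face, at scene crop (605,212), with no force yet. I'll press on from here.

move_arm([
  [[0,0,0.005,0,1],[0,0,0.01,0,1],[0,0,0.01,0,1]],
])

```text
clock: 3.3
position: [0.5304, 0.2147, 0.1211]
ee_rot: [0.0, 0.232, 0.973, 0.0]
contact_force: [-2.8, -0.9, 8.0]
width: 0.0005
gripper_force: 3.9
```

move_arm([
  [[0,0,0.01,0,1],[0,0,0.02,0,1],[0,0,0.02,0,1],[0,0,0.02,0,1]],
])

```text
clock: 3.7
position: [0.5304, 0.2147, 0.1058]
ee_rot: [0.001, 0.232, 0.973, 0.0]
contact_force: [-3.3, -0.9, 10.8]
width: -0.0002
gripper_force: 5.4
```

move_arm([
  [[0,0,0.005,0,1],[0,0,0.01,0,1],[0,0,0.01,0,1]],
])

```text
clock: 4.0
position: [0.5305, 0.2148, 0.0998]
ee_rot: [0.001, 0.232, 0.973, 0.001]
contact_force: [-4.4, -1.8, 20.1]
width: 0.0002
gripper_force: 9.9
```

That is the bottom stop, at z≈0.100 and 20 N. The release point is about z 0.128, so I'll cycle between 0.098 and about 0.138.

move_arm([
  [[0,0,-0.025,0,1],[0,0,-0.05,0,1],[0,0,-0.05,0,1],[0,0,-0.05,0,1],[0,0,-0.03,0,1],[0,0,-0.01,0,1],[0,0,0,0,1],[0,0,0,0,1],[0,0,-0.025,0,1],[0,0,-0.05,0,1],[0,0,-0.05,0,1],[0,0,-0.05,0,1]],
])

```text
clock: 5.2
position: [0.5293, 0.2144, 0.1348]
ee_rot: [-0.001, 0.232, 0.973, -0.0]
contact_force: [1.0, 0.2, -0.3]
width: -0.0001
gripper_force: 0.0
```

```bash
cat > look.py <<'E'
from h import *
import sys
s=manip.get_state();print(s["clock"],s["position"],s["contact_force"])
im=np.ascontiguousarray(manip.get_image("scene")[:,:,::-1]);x0,y0,x1,y1=285,145,345,205
c=im[y0:y1,x0:x1];hsv=cv2.cvtColor(im,cv2.COLOR_BGR2HSV);H,S,V=cv2.split(hsv)
print("red",blob(im,(((H<7)|(H>172))&(S>140)).astype(np.uint8),(310,150,335,195)))
print("green",blob(im,((H>40)&(H<85)&(S>90)).astype(np.uint8),(310,160,335,195)))
print("dark",blob(im,(V<60).astype(np.uint8),(290,150,318,180)))
cv2.imwrite(sys.argv[1],cv2.resize(c,(480,480),interpolation=cv2.INTER_CUBIC))
E
python3 look.py pics/d1.png
```

```text
5.2 [0.52929645 0.21441253 0.13481559] [ 1.00212642  0.24499836 -0.31629108]
red [(np.int32(18), [321, 180, 3, 7], [322.1, 182.8])]
green []
dark [(np.int32(5), [302, 150, 3, 4], [303.0, 151.2]), (np.int32(61), [299, 161, 14, 8], [304.9, 165.2])]
```

Two strokes have raised the red pin visibly: its top row went from 184 to 180. I'll do two more.

move_arm([
  [[0,0,0.02,0,1],[0,0,0.04,0,1],[0,0,0.05,0,1],[0,0,0.05,0,1],[0,0,0.025,0,1],[0,0,0,0,1],[0,0,0,0,1],[0,0,0,0,1]],
])

```text
clock: 6.05
position: [0.5292, 0.2144, 0.1346]
ee_rot: [-0.001, 0.232, 0.973, -0.001]
contact_force: [-0.4, -0.9, -0.9]
width: -0.0
gripper_force: 0.0
```

```bash
python3 look.py pics/d2.png
```

```text
6.05 [0.52915355 0.21435577 0.13458958] [-0.35902227 -0.91879806 -0.90357495]
red [(np.int32(23), [321, 179, 4, 8], [322.1, 182.1])]
green []
dark [(np.int32(5), [302, 150, 3, 3], [303.0, 150.6]), (np.int32(60), [299, 162, 14, 7], [305.2, 165.2])]
```

move_arm([
  [[0,0,0.02,0,1],[0,0,0.04,0,1],[0,0,0.05,0,1],[0,0,0.05,0,1],[0,0,0.025,0,1],[0,0,0,0,1],[0,0,0,0,1],[0,0,0,0,1]],
])

```text
clock: 6.9
position: [0.5291, 0.2144, 0.1345]
ee_rot: [-0.001, 0.232, 0.973, -0.001]
contact_force: [0.6, -0.5, -0.0]
width: -0.0004
gripper_force: 0.0
```

```bash
python3 look.py pics/d3.png
```

```text
6.9 [0.52910398 0.21435116 0.13447714] [ 0.62950295 -0.52510426 -0.03518799]
red [(np.int32(26), [321, 178, 4, 8], [322.2, 181.1])]
green []
dark [(np.int32(60), [299, 162, 14, 7], [305.2, 165.2])]
```

The pin is rising steadily. I'll keep going.

move_arm([
  [[0,0,0.02,0,1],[0,0,0.04,0,1],[0,0,0.05,0,1],[0,0,0.05,0,1],[0,0,0.025,0,1],[0,0,0,0,1],[0,0,0,0,1],[0,0,0,0,1]],
])

```text
clock: 7.75
position: [0.5291, 0.2143, 0.1345]
ee_rot: [-0.001, 0.232, 0.973, -0.001]
contact_force: [-0.0, -0.0, -0.3]
width: -0.0001
gripper_force: 0.0
```

```bash
python3 look.py pics/d4.png
```

```text
7.75 [0.52910959 0.21433591 0.13447204] [-0.03433212 -0.02837487 -0.31762166]
red [(np.int32(28), [321, 176, 4, 9], [322.2, 180.1])]
green []
dark [(np.int32(7), [302, 150, 3, 5], [303.1, 151.6]), (np.int32(65), [299, 162, 14, 7], [305.6, 165.0])]
```

move_arm([
  [[0,0,0.02,0,1],[0,0,0.04,0,1],[0,0,0.05,0,1],[0,0,0.05,0,1],[0,0,0.025,0,1],[0,0,0,0,1],[0,0,0,0,1],[0,0,0,0,1]],
])

```text
clock: 8.6
position: [0.5291, 0.2144, 0.1345]
ee_rot: [-0.001, 0.232, 0.973, -0.001]
contact_force: [0.8, 0.2, -0.1]
width: 0.0002
gripper_force: 0.0
```

```bash
python3 look.py pics/d5.png
```

```text
8.6 [0.52909508 0.21437463 0.13445426] [ 0.7906546   0.18306368 -0.05839475]
red [(np.int32(28), [321, 176, 4, 9], [322.2, 180.1])]
green []
dark [(np.int32(4), [302, 150, 2, 2], [302.5, 150.5]), (np.int32(60), [299, 161, 14, 8], [305.6, 165.1])]
```

View pics/d5.png

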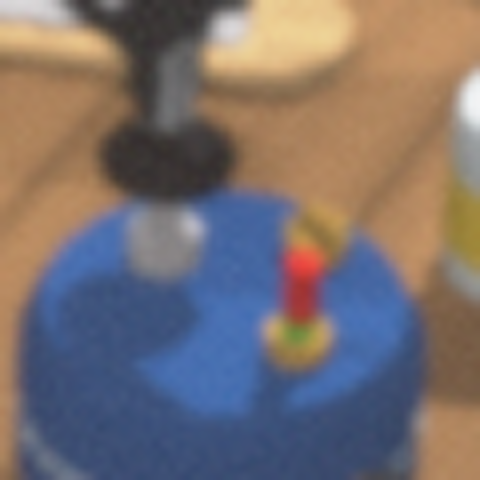

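The pin stands out with its green foot showing, at crop (298,333), and the last stroke no longer raised it. I'll do one more confirming stroke and then retreat straight up.

move_arm([
  [[0,0,0.02,0,1],[0,0,0.04,0,1],[0,0,0.05,0,1],[0,0,0.05,0,1],[0,0,0.025,0,1],[0,0,0,0,1],[0,0,-0.03,0,1],[0,0,-0.06,0,1],[0,0,-0.1,0,1],[0,0,-0.13,0,1],[0,0,-0.13,0,1],[0,0,-0.13,0,1]],
])

```text
clock: 9.85
position: [0.5295, 0.2144, 0.2384]
ee_rot: [-0.001, 0.232, 0.973, -0.001]
contact_force: [-0.1, 0.4, -0.1]
width: -0.0003
gripper_force: 0.0
```

```bash
python3 look.py pics/d6.png
```

```text
9.85 [0.52946474 0.21442982 0.23837053] [-0.13520593  0.40913262 -0.10716187]
red [(np.int32(28), [321, 176, 4, 9], [322.2, 180.1])]
green []
dark [(np.int32(4), [300, 164, 2, 3], [300.5, 165.0]), (np.int32(26), [302, 164, 10, 5], [306.9, 166.4])]
```

View pics/d6.png

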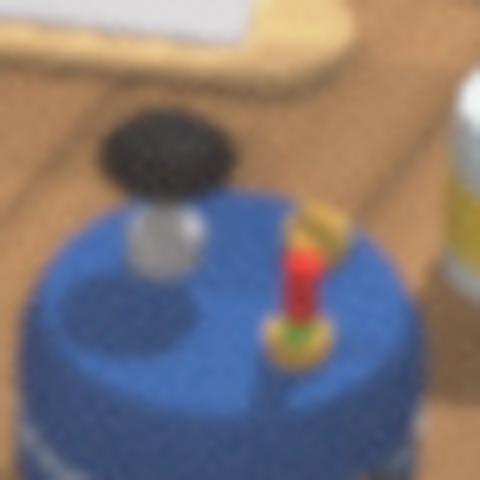

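The button is fully up, the pin is fully out with green showing and unchanged after the extra stroke, and the arm is clear.

```bash
python3 -c "
from rig import manip
print(manip.sign_off())"
```

```text
the job is handed in; nothing more can be done
None
```

The blue tank is pumped up and the job is handed in at about 10 s of the 42 s allowed: its pin is fully out with green showing, the button is back up and the arm is clear; the hand-in returned no verdict.

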